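Lock the levelling foot of the slate basking stand

ROBOT

A 7-joint arm with a two-finger parallel gripper is mounted at the origin on the work surface. World frame = base frame: x ahead of the robot, y to its left, z up, the work surface at z = 0. Lengths are in m, angles in rad, forces in N, time in s.
With the tool pointing down it reaches from about 0.425 to 0.925 m from the base axis. Payload 6.8 kg.
Tool frame: the origin (TCP) lies midway between the tips of the shut fingers; the grasp point (between the pads) lies 19 mm behind it; z points along the fingers, y is the line along which they close (so a half turn about z gives the same grasp; the last joint's range is limited). The gripper opens to 88 mm and grips with 3 to 60 N. Pads are 20 mm wide; open, the fingers measure 115 mm over their backs; the gripper's body (75 mm by 178 mm) begins 61 mm behind the grasp point.
Start: joints at [-1.45, 0.477, 0.022, 1.555, -0.011, 1.109, -0.083], TCP at [0.153, 0.657, 0.196] pointing down, gripper open.
Joint ranges: [-2.96, 2.96], [-0.34, 2.1], [-1.41, 1.46], [0.24, 2.44], [-1.37, 4.51], [0.17, 1.92], [-2.96, 2.96]. Speed limits (rad/s): [2.39, 2.39, 3.14, 3.14, 3.14, 3.14, 3.14].

INTERFACE

Orientations are given as a rotation vector (axis times angle).
In Python, from cell import readout, viewer, hand_in gives the robot as it stands.
- The arm moves only by the shell command python3 -m crank 'ROWS'. ROWS is JSON, a list of rows, each a list of 5 numbers: the shift along the tool's x, y, z in cm, then the turn about the tool's z in rad, then the gripper command: -1 is shut, 1 is fully open, values between are in proportion. A call has exactly 5 rows; each row is the pose to reach, as a shift and turn from the pose commanded when the call began, along the tool's axes at that moment; what a row does not reach only later rows make up. A row lasts 1/8 s, in which the tool goes at most 62.5 mm and 10.7 degrees, less where a joint would pass 70% of its speed; a pose out of reach is approached as far as the arm can. A call with a gripper value outside its range is refused whole. The fingers move at their own pace and stop on an object; the grip force is fixed at half the most. Time passes only in rows, so rows that repeat a pose let the fingers close, or fill a call up. It gives the time, the measured TCP pose, the force, the opening and the grip force at its end, in the units of the state.
- readout.read_state(): the state, without advancing time (a new reading comes with each control period).
- viewer.grab_frame(name): name is "scene" or "top" or "wrist"; returns a dict with "pixels" (480x640x3 uint8, blue, green, red), "range_z" (480x640 float32, m along the optical axis (not along the pixel's ray), 0 where there is no reading), "fx", "fy", "cx", "cy" (pixels), "rvec" (rotation vector, rad) and "tvec" (3), from world to camera coordinates, as OpenCV has them; the wrist camera has in their place "tool_from_camera" (4x4, takes a point from camera to tool coordinates, whose origin is the TCP and whose axes are the flange's). Camera axes: x right, y down, z forward; pixel columns grow to the right and rows downward; lengths in m; the calibration is good to about 2 mm. A picture is of the moment at which its call begins: read the wrist's pose just before it.
- hand_in(): hands the job in; it is judged then, once.
The state is a dict: "clock": time; "joint_positions": joint angles; "qvel": joint speeds; "effort": joint torques, N m; "eef_pos": TCP position; "tool_rot": TCP orientation; "wrist_force": force on the tool from outside, world axes, zero at the start; "wrist_torque": the same for the moment, N m; "finger_gap": opening from 0.0 (shut) to 1.0 (fully open); "grip_force": force on a finger pad.
Only numpy, scipy, OpenCV 4.12 (cv2) and the standard library are available. Lean on these libraries where they do the work, as an engineer would, in place of code of your own. Each camera call takes 0.05 s, during which the arm holds its last target. There are 200 camera calls.

TASK

The near right-hand levelling foot of the slate basking stand is at its proper height, but its jam nut is loose and turning the nut alone would drag the screw round. Fit the open-ended spanner down over the screw's flats with its tail lying on the frame rail, so that it holds the screw, and turn the jam nut clockwise down onto its washer until it is firmly nipped up, not wrenched. Then lift the spanner off and lay it flat on the open counter clear of the stand, leaving the screw's setting, the cup, the canister and the cork hide as they were.

Things in the scene. Friction and masses are not known exactly. Their poses are not given: they have to be found in the camera images.
- stand: Basking stand, fixed: slate tile 158 x 164 mm with a thin bright edge strip, on a dark steel frame. Origin on the counter under the tile's centre; x away from the robot, y left, z up at yaw 0. Two flat cross bars (44 mm wide, top at z 30 mm) run along y at x = -90 and 90 mm, 390 mm long, with a screw foot at each end. Rails (30 mm wide, 170 mm long, y -85 to 85) lie on the bars, tops at z 52 mm.
- rail_stop (a point): Point on the near rail where the edge strip rises: stand frame (-82, -15, 52) mm. The strip's face runs along the stand's y at x = -82 mm and stands 14 mm above the rail. A fitted spanner's tail comes to rest on the rail and against this face when the screw is urged clockwise.
- lug_seat (a point): Centre of the top of the 38 mm washer under the loose jam nut, on the near right-hand bar end: stand frame (-90, -165, 32) mm. The screw's axis, vertical, passes through it.
- screw_flats (a point): On the axis of the working screw, 3.5 mm above the shoulder where its two flats start. Screw: 20 mm round; above the shoulder (52 mm over the counter) 12 mm across the flats, 16 mm long, 10 mm high, the top 3 mm bevelled. The flats face this point's x; its y runs along them, towards the rail (within 0.1 rad of the stand's y at the start).
- screw (a joint): Turn of the working screw in rad, 0 = its proper setting, positive clockwise from above. Alone it turns with 0.08 N m, and the nut's thread drags it with 0.12 N m, so the nut takes an unheld screw along. The setting is kept while it stays within 0.5 either way; play in the spanner takes up 0.1 to 0.3 of that.
- nut: Loose jam nut: steel hexagon, 36 mm across flats, 14 mm high, on the working screw; origin at the centre of its underside, z up, flats face its +y and -y and every 60 degrees. It runs down 4 mm a turn and meets the washer after an unseen 0.8 to 2.7 rad. Running takes 0.12 N m; at the washer it jumps to about 0.5, then rises 1.5 N m per rad. Nipped up: 0.5 to 0.75; over 0.9 is too much.
- spanner: Loose steel open-ended spanner, 7 mm thick, lying on the counter. Origin on its underside at the jaw's centre; x towards the tail, z up. Jaw 13.5 mm wide, open to -x, prongs from x = -9.5 to 15 mm, 23.5 mm over all; straight handle 11 mm wide to x = 152 mm. Mass about 0.09 kg, balanced at x = 70 mm. On the screw it lies at 52 mm, level with the rail's top.
- spanner_jaw (a point): Centre of the spanner's jaw at mid thickness, 3.5 mm above its origin; fully on the flats it coincides with point screw_flats.
- feeding_cup: Bystander: small open round plastic cup, 72 mm across the rim, 55 mm high. Origin under its centre.
- canister: Bystander: closed glass canister with a steel lid, 84 mm across, 120 mm high. Origin under its centre.
- cork_hide: Bystander: round domed cork hide, 120 mm across, 62 mm high. Origin under its centre.
Not all that is in view belongs to the job. Several things look just like the spanner: the one meant starts farthest from the robot's base. There is more than one size of the part that bears screw_flats; the job needs the larger.

How it is judged:
On the way, in this order (a step that is already met when the one before it is completed fails the run):
1. the spanner sits fully down on the screw's flats, its tail on the rail (distance between spanner_jaw and screw_flats below 0.004 m and angle between the x axis of spanner and the y axis of stand, either way round below 0.3 rad), for 0.2 s.
2. the jam nut is nipped up on its washer, at 0.4 N m or more, while the spanner holds the screw (distance between spanner_jaw and screw_flats below 0.004 m and contact force between nut and stand above 22 N), for 0.15 s.
At the end, for the whole second after the job is handed in: The nut still bears on its washer (more than 3 N), the screw is within 0.5 rad of its setting, and the spanner lies flat and still on the counter, its jaw more than 80 mm from the screw (contact force between nut and stand above 3 N and value of joint screw between -0.5 and 0.5 rad and height (world z) of spanner below 0.006 m and angle between spanner's own z axis and vertical below 0.1 rad and linear speed of spanner below 0.02 m/s and horizontal distance between spanner_jaw and screw_flats above 0.08 m); the robot touches nothing.
It fails at once if the screw is turned more than 0.5 rad from its setting (value of joint screw above 0.5 rad or value of joint screw below -0.5 rad).
It fails at once if the nut is overtightened: more than 62 N on its washer, reached at about 0.9 N m on the nut (contact force between nut and stand above 62 N).
It fails at once if the cup, canister or cork hide is moved more than 30 mm (distance of any of feeding_cup, canister, cork_hide from where it was at the start of the episode above 0.03 m).
It also fails if it takes over 72 s, if anything falls off the work surface, if the arm or the gripper's body presses on something with over 40 N, if the wrist force passes 120 N, or if a joint passes its speed limit or range.

## Working session

There is one attempt and no reset: what is moved stays moved. The work goes in short steps, Python scripts to look and compute and a shell command to move; the robot and the scene stay as the last step left them, time stands still between calls to the robot, and variables do not carry over. Pictures are saved under pics/ and viewed, at most 10 in all, crops included, and the job is handed in when it is done.

```bash
mkdir -p pics; ls
cat > h.py <<'E'
import numpy as np, cv2, pickle
from scipy.spatial.transform import Rotation as R
from cell import readout, viewer, hand_in
def grab(n, save=None):
    s=readout.read_state(); f=viewer.grab_frame(n)
    if 'rvec' in f:
        Rm=R.from_rotvec(np.ravel(f['rvec'])).as_matrix(); t=np.ravel(f['tvec'])
        f['Rw']=Rm.T; f['o']=-Rm.T@t
    else:
        T=np.array(f['tool_from_camera']); Rt=R.from_rotvec(s['tool_rot']).as_matrix()
        f['Rw']=Rt@T[:3,:3]; f['o']=Rt@T[:3,3]+np.array(s['eef_pos'])
    if save: cv2.imwrite('pics/'+save+'.png',f['pixels']); pickle.dump(f,open('pics/'+save+'.pkl','wb'))
    return f
def load(n): return pickle.load(open('pics/'+n+'.pkl','rb'))
def ray(f,u,v,z):
    d=f['Rw']@np.array([(u-f['cx'])/f['fx'],(v-f['cy'])/f['fy'],1.])
    return f['o']+d*(z-f['o'][2])/d[2]
def proj(f,p):
    c=f['Rw'].T@(np.array(p)-f['o']); return f['fx']*c[0]/c[2]+f['cx'],f['fy']*c[1]/c[2]+f['cy']
def cloud(f):
    v,u=np.mgrid[:480,:640]; z=f['range_z']
    c=np.stack([(u-f['cx'])/f['fx']*z,(v-f['cy'])/f['fy']*z,z],-1)
    return c@f['Rw'].T+f['o']
E
python3 - <<'E'
from h import *
a=grab('top','top0'); b=grab('scene','scene0')
print(a['o'],b['o'],a['fx'],b['fx']); print(readout.read_state())
E
```

```text
pics
[0.39720346 0.05359233 1.16456165] [ 0.97832135 -0.15879689  0.90677681] 514.1045476098575 441.23350448730906
{'clock': 0.1, 'joint_positions': array([-1.45010439,  0.47773769,  0.02231204,  1.55630617, -0.01149978,
        1.10927614, -0.08311749]), 'qvel': array([ 1.17913656e-03, -4.32706286e-03,  7.30063814e-05, -3.46405947e-03,
       -1.20380182e-03, -1.89947122e-04, -4.68240027e-04]), 'effort': array([ 3.82554164e-03, -5.84092927e+01,  1.53959256e+00, -2.73312825e+01,
       -5.42737870e-02,  1.30674604e-02,  4.60028593e-05]), 'eef_pos': array([0.15295673, 0.65686618, 0.19558439]), 'tool_rot': array([-3.58545594e-01, -3.12098329e+00,  2.50959682e-03]), 'wrist_force': array([-0.49328892,  0.5308869 , -0.49521673]), 'wrist_torque': array([-0.03193207, -0.04060934,  0.04902483]), 'grip_force': 0.0, 'finger_gap': 1.0019834974413322}
```

View pics/top0.png

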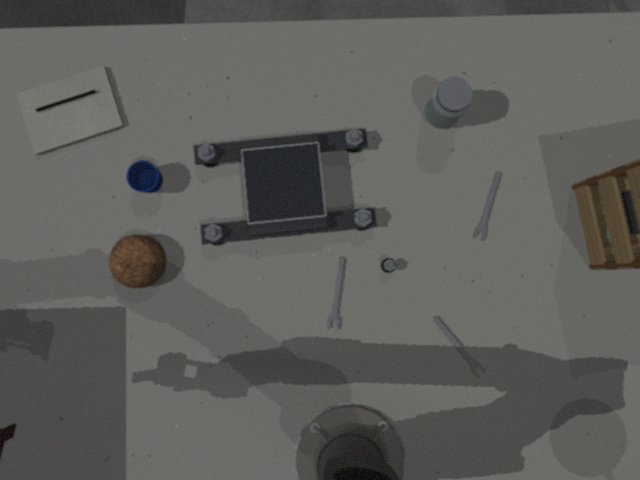

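View pics/scene0.png

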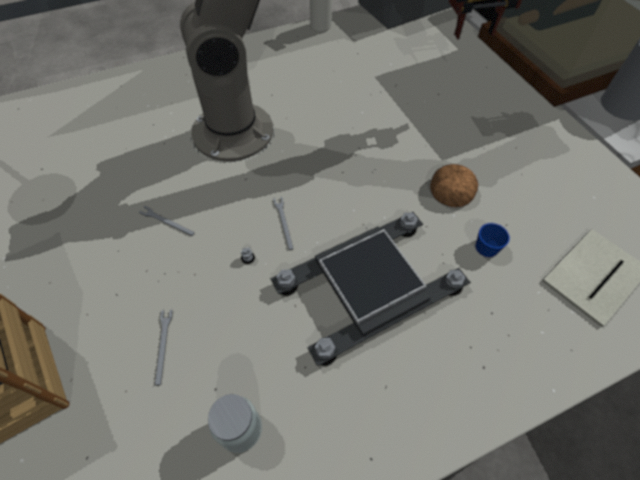

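Both views agree. Candidates for the spanner, by top-view pixel:
- (487,205), far right, jaw at (480,237)
- (338,292), middle
- (460,345), nearest the base

The base is at about (350,440), so the farthest is the one at (487,205). For the screw, the loose small stub at (388,265) is the decoy, and the stand's near right-hand foot is at (363,217).

Run:
```python
from h import *
a=load('top0'); b=load('scene0')
P=cloud(a); print('z range ok', np.median(P[200:230,420:440,2]))
m=((P[...,2]>0.003)&(P[...,2]<0.02)).astype(np.uint8)
for (x0,y0,x1,y1) in [(465,165,510,245),(322,250,352,335),(428,310,490,380)]:
    s=P[y0:y1,x0:x1]; g=a['pixels'][y0:y1,x0:x1].astype(int)
    k=(s[...,2]>0.003)&(s[...,2]<.02); q=s[k]
    if len(q)<10: print('few',len(q)); continue
    c=q[:,:2].mean(0); w,V=np.linalg.eigh(np.cov(q[:,:2].T)); t=(q[:,:2]-c)@V[:,1]
    print(len(q),c,np.median(q[:,2]),V[:,1],t.min(),t.max())
# stand feet
for n,f in (('top',a),('scene',b)):
  Q=cloud(f)
  for lo,hi in ((.045,.08),):
    k=((Q[...,2]>lo)&(Q[...,2]<hi)&(Q[...,1]>-.25)&(Q[...,1]<.45)).astype(np.uint8)
    N,l,st,ce=cv2.connectedComponentsWithStats(k)
    for i in range(1,N):
      if st[i,4]>25: q=Q[l==i]; print(n,st[i,4],ce[i].round(),q.mean(0).round(4),q[:,2].max().round(4))
  k=((Q[...,2]>.055)&(Q[...,2]<.08))
  # tile rect
  N,l,st,ce=cv2.connectedComponentsWithStats(k.astype(np.uint8)); i=1+st[1:,4].argmax()
  print(n,cv2.minAreaRect((Q[l==i][:,:2]*1000).astype(np.float32)),np.median(Q[l==i][:,2]))
v=cv2.resize(a['pixels'][150:260,330:520],None,fx=4,fy=4,interpolation=cv2.INTER_CUBIC); cv2.imwrite('pics/c0.png',cv2.convertScaleAbs(v,alpha=1.7))
```

```text
z range ok -0.00027757373024417387
533 [ 0.54824375 -0.32732669] 0.005011111894501985 [-0.9800192   0.19890291] -0.10253149876435592 0.08999153353998396
600 [0.35975917 0.01899727] 0.005513564644108571 [-0.99415206  0.10798922] -0.10025341952857417 0.09101055471150003
755 [ 0.23662516 -0.24769704] 0.004948913590003157 [-0.85154634 -0.52427934] -0.1009747688310973 0.08969244064787685
top 206 [438. 114.] [ 0.7464 -0.2119  0.0627] 0.0799
top 155 [353. 137.] [ 0.7042 -0.0262  0.0514] 0.0652
top 7411 [283. 184.] [0.6011 0.1306 0.0623] 0.0726
top 170 [205. 152.] [0.6796 0.3006 0.0511] 0.0669
top 148 [150. 175.] [0.6301 0.423  0.0533] 0.0598
top 202 [362. 217.] [ 0.5268 -0.04    0.0511] 0.0656
top 177 [213. 232.] [0.5011 0.2866 0.0513] 0.0653
top 760 [145. 260.] [0.4442 0.432  0.0545] 0.0654
top 410 [346. 444.] [0.0504 0.0098 0.064 ] 0.08
top ((602.2078857421875, 130.91607666015625), (179.10824584960938, 170.46633911132812), 4.390869140625) 0.06491256713866411
scene 158 [317.  13.] [-0.3572  0.4251  0.063 ] 0.0799
scene 514 [231. 127.] [ 0.0525 -0.0114  0.063 ] 0.0799
scene 483 [448. 181.] [0.4507 0.4301 0.0533] 0.0623
scene 101 [408. 217.] [0.5055 0.2815 0.0519] 0.0628
scene 158 [488. 238.] [0.6333 0.4198 0.0517] 0.0578
scene 6902 [372. 278.] [0.6165 0.1237 0.0613] 0.0689
scene 180 [285. 276.] [ 0.531  -0.0448  0.0505] 0.0639
scene 125 [456. 275.] [0.6835 0.2966 0.0519] 0.065
scene 193 [324. 346.] [ 0.7097 -0.0316  0.0508] 0.0652
scene 158 [249. 436.] [ 0.8072 -0.2201  0.0626] 0.0798
scene ((605.8861083984375, 127.01123809814453), (166.21824645996094, 171.45907592773438), 4.110506534576416) 0.06412264615590535
```

View pics/c0.png

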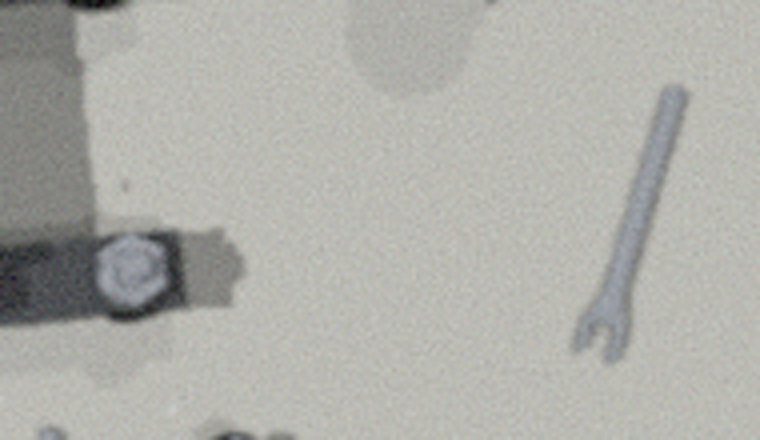

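The crop shows spanner A with its jaw at about px (481,232) and its tail end at (499,172). The nut and screw foot is at (363,217), with the flats not yet resolved. Next I'll check the wrist camera mount and work out the move.

```bash
cat >> h.py <<'E'
def go(x,y,z,yaw=None):
    "shift (cm, tool axes) and turn for tool-x heading yaw (mod pi)"
    s=readout.read_state(); M=R.from_rotvec(s['tool_rot']).as_matrix()
    d=M.T@(np.array([x,y,z])-s['eef_pos'])*100
    h=np.arctan2(M[1,0],M[0,0]); t=0
    if yaw is not None: t=-((yaw-h+np.pi/2)%np.pi-np.pi/2)
    print('shift cm',d.round(2),'turn',round(t,3),'| heading',round(h,3),'j7',round(s['joint_positions'][6],2),'tilt',(M[:,2]).round(3),'clk',round(s['clock'],2))
E
python3 - <<'E'
from h import *
a=load('top0'); f=grab('wrist'); print(np.round(f['tool_from_camera'],3),f['fx'])
j=ray(a,480.7,231,.0035); t=ray(a,498.75,172,.0035); print(j,t,np.linalg.norm(j-t),np.arctan2(*(t-j)[1::-1]))
print(ray(a,363,216.5,.06))
go(.50,.10,.22); go(.52,-.04,.20)
E
```

```text
[[ 0.002 -0.97  -0.242  0.064]
 [ 1.     0.002  0.001  0.001]
 [-0.    -0.242  0.97  -0.189]
 [ 0.     0.     0.     1.   ]] 346.47937876105226
[ 0.49261802 -0.31095057  0.0035    ] [ 0.62678496 -0.35885795  0.0035    ] 0.14246362345151012 -0.34296193623541277
[ 0.52604262 -0.04066582  0.06      ]
shift cm [-46.43 -46.38  -2.36] turn 0 | heading 2.913 j7 -0.08 tilt [-0.    -0.001 -1.   ] clk 0.15
shift cm [-51.55 -59.56  -0.34] turn 0 | heading 2.913 j7 -0.08 tilt [-0.    -0.001 -1.   ] clk 0.15
```

```bash
python3 -m crank '[[-4.2,-4.2,-0.2,0.17,1],[-8.4,-8.4,-0.4,0.34,1],[-12.6,-12.6,-0.6,0.51,1],[-16.8,-16.8,-0.8,0.68,1],[-21,-21,-1,0.85,1]]'; python3 -c "
from h import *
go(.5,.1,.22,1.65);go(.52,-.04,.15,1.65)"
```

```text
clock: 0.78
eef_pos: [0.3107, 0.4034, 0.2065]
tool_rot: [-1.621, -2.691, -0.0]
wrist_force: [1.1, 0.5, 0.4]
finger_gap: 1.002
grip_force: 0.0
shift cm [-35.67   2.55  -1.36] turn 0.407 | heading 2.057 j7 -0.49 tilt [-0.  0. -1.] clk 0.78
shift cm [-48.98  -2.23   5.64] turn 0.407 | heading 2.057 j7 -0.49 tilt [-0.  0. -1.] clk 0.78
```

```bash
python3 -m crank '[[-6,0.3,-0.3,0.1,1],[-12,0.6,-0.6,0.2,1],[-18,0.9,-0.9,0.3,1],[-24,1.2,-1.1,0.407,1],[-30,1.5,-1.2,0.407,1]]'; python3 -c "
from h import *
go(.52,-.04,.14,1.65)"
```

```text
clock: 1.4
eef_pos: [0.4656, 0.1463, 0.2187]
tool_rot: [-2.126, -2.313, -0.001]
wrist_force: [2.7, 1.0, -0.1]
finger_gap: 1.0
grip_force: 0.0
shift cm [-19.03   3.85   7.86] turn 0.005 | heading 1.655 j7 -0.25 tilt [ 0.     0.001 -1.   ] clk 1.4
```

```bash
python3 -m crank '[[-5,1,1.6,0,1],[-10,2,3.2,0,1],[-15,3,5,0,1],[-19,3.9,7,0,1],[-19,3.9,8,0,1]]'
python3 - <<'E'
from h import *
f=grab('wrist','w1'); print(readout.read_state()['eef_pos'],proj(f,[.526,-.041,.06]))
u,v=map(int,proj(f,[.526,-.041,.06]))
u0=max(0,min(640-200,u-100));v0=max(0,min(480-150,v-75)); print(u0,v0)
cv2.imwrite('pics/c1.png',cv2.convertScaleAbs(cv2.resize(f['pixels'][v0:v0+150,u0:u0+200],None,fx=4,fy=4,interpolation=cv2.INTER_CUBIC),alpha=1.6))
E
```

```text
clock: 2.02
eef_pos: [0.5196, -0.0417, 0.1376]
tool_rot: [2.131, 2.307, -0.003]
wrist_force: [-0.1, 0.2, 0.8]
finger_gap: 0.995
grip_force: 0.0
[ 0.518697   -0.03926925  0.13653911] (np.float64(322.18774266757976), np.float64(235.80333524717173))
222 160
```

View pics/c1.png

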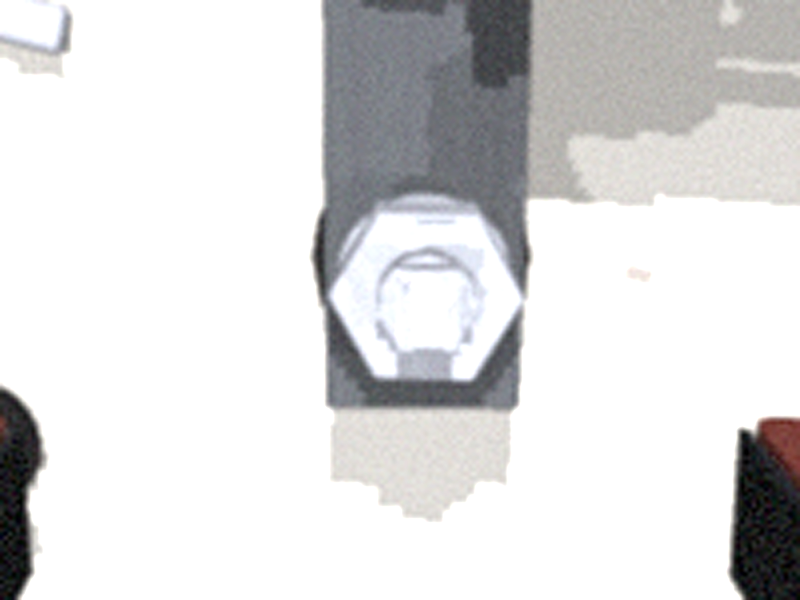

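The crop (offset 222,160, scale 4) shows the nut hexagon centred at crop (426,297), px (328.5,234), with corners pointing left and right and flats facing up and down, along stand y. The screw's flat tongue spans crop x 400–462 and y 265–350, nearly vertical. The arm was still settling, so I'll hold, descend a little and measure properly.

```bash
python3 -m crank '[[0,0,2,0,1],[0,0,3.5,0,1],[0,0,3.5,0,1],[0,0,3.5,0,1],[0,0,3.5,0,1]]'
python3 - <<'E'
from h import *
f=grab('wrist','w2'); s=readout.read_state(); print(s['eef_pos'],s['wrist_torque'])
u,v=map(int,proj(f,[.526,-.041,.06])); P=cloud(f); z=P[...,2]
g=cv2.cvtColor(f['pixels'],cv2.COLOR_BGR2GRAY)
print(u,v,g[v-30:v+30:6,u-30:u+31:4]); 
u0,v0=u-66,v-50
cv2.imwrite('pics/c2.png',cv2.resize(f['pixels'][v0:v0+100,u0:u0+133],None,fx=6,fy=6,interpolation=cv2.INTER_CUBIC)); print(u0,v0)
k=(z>.055)&(np.hypot(P[...,0]-.526,P[...,1]+.041)<.02); q=P[k]
print('tongue top depth',k.sum(),q.mean(0),np.median(q[:,2]))
k=(z>.038)&(z<.050)&(np.hypot(P[...,0]-.526,P[...,1]+.041)<.03); q=P[k]; print('nut',k.sum(),np.median(q,0),cv2.minEnclosingCircle((q[:,:2]*1000).astype(np.float32)))
E
```

```text
clock: 2.7
eef_pos: [0.5204, -0.0379, 0.1041]
tool_rot: [2.124, 2.314, 0.002]
wrist_force: [0.3, -0.6, -0.1]
finger_gap: 1.002
grip_force: 0.0
[ 0.52030742 -0.03794485  0.1040094 ] [-0.12938776  0.02701889 -0.04442062]
321 252 [[190 193 141  73  69  71  85 113 133 136 136 122  76  71  68  68]
 [190 193  38  78  74 130 146 151 152 139 139 138 149 131  77  70]
 [193 185  44  77 131 159 165 170 161 168 147 146 150 147 124  73]
 [192 189  45  83 156 159 156  98 143 153 151 118 143 154 175  93]
 [191 194  52 160 155 160 121 155 165 172 171 162 167 163 170 167]
 [192 189 144 158 158 159 158 166 166 166 172 171 154 150 169 170]
 [193 192 143  54 159 161 128 163 164 166 172 172 147 165 168  80]
 [205 206 153  62  53 166 175 129 165 162 153 173 162 166  84  55]
 [206 202 151  88  59  57 171 161 119 123 112 153 171  82  57  84]
 [204 202 147  85  82  56  55  58  61  56  52  57  60  60  80  82]]
255 202
tongue top depth 398 [ 0.53070712 -0.04096454  0.0613973 ] 0.06177388888200375
nut 1451 [ 0.52982594 -0.03827119  0.04781127] ((531.0426025390625, -42.18638229370117), 20.74880599975586)
```

View pics/c2.png

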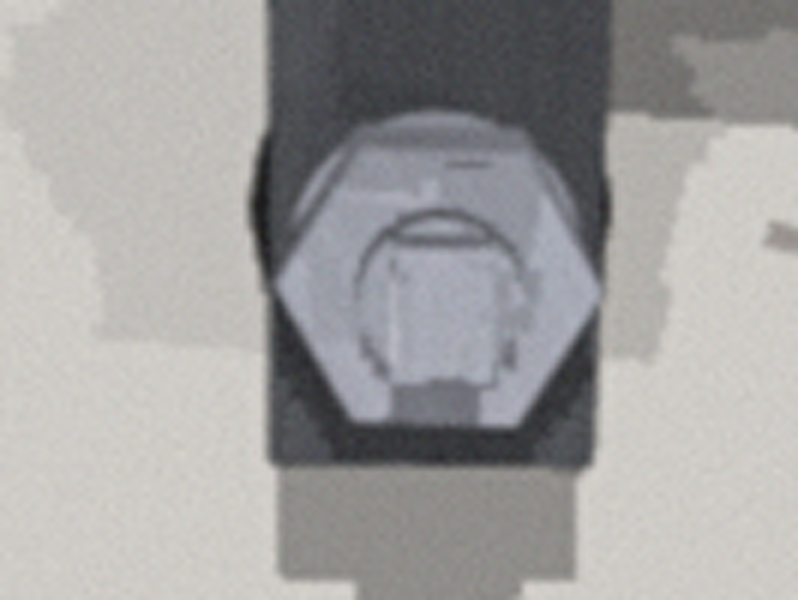

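The crop (offset 255,202, scale 6) shows hexagon corners at (277,287), (600,290), (352,425) and (520,428). The tongue top runs from x 390 to 498 and y 250 to 382, and the bar edges are at x≈270 and x≈592–610. Now I'll cast rays.

Run:
```python
from h import *
f=load('w2'); c=lambda x,y,z: ray(f,255+(x+.5)/6-.5,202+(y+.5)/6-.5,z)
ang=lambda p,q: np.arctan2(*(q-p)[1::-1])
L,Rr=c(277,287,.048),c(600,290,.048); B1,B2=c(352,425,.048),c(520,428,.048)
print('hex LR',L,Rr,np.linalg.norm(L-Rr),(L+Rr)/2,'ang',ang(L,Rr),ang(B1,B2),np.linalg.norm(B1-B2))
for z in (.062,):
  q=[c(390,382,z),c(390,255,z),c(498,382,z),c(498,250,z)]; print('tongue',np.mean(q,0),ang(q[0],q[1]),ang(q[2],q[3]),np.linalg.norm(q[0]-q[2]),np.linalg.norm(q[0]-q[1]))
b=[c(270,460,.03),c(269,5,.03),c(592,460,.03),c(610,5,.03)]; print('bar',ang(b[0],b[1]),ang(b[2],b[3]),(b[0]+b[2])/2,np.linalg.norm(b[0]-b[2]))
# stand yaw from rail/tile depth in the wrist / top cloud
for n in('top0','scene0'):
  F=load(n);Q=cloud(F)
  k=(Q[...,2]>.056)&(Q[...,2]<.075)&(Q[...,0]>.45)&(Q[...,0]<.8)&(abs(Q[...,1]-.13)<.12)
  k=cv2.morphologyEx(k.astype(np.uint8),cv2.MORPH_OPEN,np.ones((5,5),np.uint8))>0
  print(n,np.median(Q[k],0),cv2.minAreaRect((Q[k][:,:2]*1000).astype(np.float32)))
# spanner, edges in gray of top
F=load('top0'); g=cv2.cvtColor(F['pixels'],cv2.COLOR_BGR2GRAY).astype(float)[160:250,465:515]
m=(cv2.GaussianBlur(g,(3,3),0)<np.median(g)-12).astype(np.uint8); N,l,st,ce=cv2.connectedComponentsWithStats(m); i=1+st[1:,4].argmax()
ys,xs=np.nonzero(l==i); pts=np.array([ray(F,x+465,y+160,.006) for x,y in zip(xs,ys)])[:,:2]
mean=pts.mean(0);w,V=np.linalg.eigh(np.cov(pts.T));d=V[:,1]*np.sign(V[0,1]);t=(pts-mean)@d
h=pts[t>-.03]; w,V=np.linalg.eigh(np.cov(h.T));d=V[:,1]*np.sign(V[0,1]);t=(pts-h.mean(0))@d
print('spanner',len(xs),d,np.arctan2(d[1],d[0]),t.min(),t.max(),'tail',h.mean(0)+d*t.max(),'head',h.mean(0)+d*t.min())
```

```text
hex LR [ 0.51127837 -0.04338459  0.048     ] [ 0.55075515 -0.04035489  0.048     ] 0.03959287015754474 [ 0.53101676 -0.04186974  0.048     ] ang 0.07659630588204701 0.06717757990473822 0.020945124136591834
tongue [ 0.53112708 -0.04134448  0.062     ] 1.659866944390158 1.6723603226776111 0.012622370179768548 0.015373354448051808
bar 1.648057848077925 1.645977541234014 [ 0.53336852 -0.07093294  0.03      ] 0.043257366804979984
top0 [0.60312789 0.13072001 0.06492652] ((604.3760986328125, 131.02780151367188), (165.14100646972656, 170.54446411132812), 4.272324085235596)
scene0 [0.61222457 0.12385322 0.06412786] ((605.8861083984375, 127.01123809814453), (166.21824645996094, 171.45907592773438), 4.110506534576416)
spanner 615 [ 0.94230601 -0.33475272] -0.3413428004052037 -0.10306362765191805 0.06081820148710144 tail [ 0.62842352 -0.35910917] head [ 0.47399669 -0.30424928]
```

```bash
python3 -m crank '[[-4,0,-1.6,0.18,1],[-8,0,-1.6,0.36,1],[-12,0,-1.6,0.54,1],[-16,0,-1.6,0.72,1],[-20,0,-1.6,0.9,1]]'; python3 -c "
from h import *
go(.53,-.315,.12,-.341)"
```

```text
clock: 3.38
eef_pos: [0.5373, -0.2385, 0.1199]
tool_rot: [2.923, 1.151, 0.002]
wrist_force: [-0.4, -0.4, -1.0]
finger_gap: 0.998
grip_force: 0.0
shift cm [-5.75  5.1  -0.01] turn 1.091 | heading 0.75 j7 -0.06 tilt [ 0.001  0.    -1.   ] clk 3.38
```

```bash
python3 -m crank '[[-2,2,0,0.18,1],[-4,4,0,0.36,1],[-5.7,5.1,0,0.54,1],[-5.7,5.1,0,0.72,1],[-5.7,5.1,0,0.9,1]]';python3 -m crank '[[0,0,1,0.1,1],[0,0,2,0.19,1],[0,0,2,0.19,1],[0,0,2,0.19,1],[0,0,2,0.19,1]]'
cat > sp.py <<'E'
from h import *
def spanner(f,guess,z,r=.12,th=15):
    g=cv2.GaussianBlur(cv2.cvtColor(f['pixels'],cv2.COLOR_BGR2GRAY),(3,3),0).astype(float)
    v,u=np.mgrid[:480,:640]; d=np.stack([(u-f['cx'])/f['fx'],(v-f['cy'])/f['fy'],np.ones(u.shape)],-1)@f['Rw'].T
    P=f['o']+d*((z-f['o'][2])/d[...,2])[...,None]
    near=np.hypot(P[...,0]-guess[0],P[...,1]-guess[1])<r
    m=(near&(g<np.median(g[near])-th)).astype(np.uint8); N,l,st,ce=cv2.connectedComponentsWithStats(m); i=1+st[1:,4].argmax()
    return P[l==i][:,:2],l==i
E
python3 - <<'E'
from sp import *
f=grab('wrist','w3'); pts,m=spanner(f,(.545,-.33),.006)
s=readout.read_state(); print(s['eef_pos'])
w,V=np.linalg.eigh(np.cov(pts.T));d=V[:,1]*np.sign(V[0,1]);t=(pts-pts.mean(0))@d
h=pts[(t>0)&(t<.08)]; w,V=np.linalg.eigh(np.cov(h.T));d=V[:,1]*np.sign(V[0,1]);c=h.mean(0);t=(pts-c)@d; n=np.array([-d[1],d[0]]);e=(pts-c)@n
print(len(pts),c,np.arctan2(d[1],d[0]),t.min(),t.max(),'tail',c+d*t.max(),'head',c+d*t.min(),'jaw',c+d*(t.min()+.0095))
for a in np.arange(-.12,.08,.01):
    k=abs(t-a)<.002; print(round(a,2),(e[k].min()*1000).round(1) if k.any() else 0,(e[k].max()*1000).round(1) if k.any() else 0,end='; ')
o=f['pixels'].copy(); o[m&~cv2.erode(m.astype(np.uint8),np.ones((3,3))).astype(bool)]=(0,0,255)
cv2.imwrite('pics/c3.png',o)
E
```

```text
clock: 4.0
eef_pos: [0.5305, -0.3139, 0.1198]
tool_rot: [-3.133, 0.236, -0.001]
wrist_force: [-0.0, 0.3, 0.6]
finger_gap: 1.001
grip_force: 0.0
clock: 4.62
eef_pos: [0.5307, -0.3137, 0.1]
tool_rot: [-3.098, 0.521, -0.001]
wrist_force: [0.4, 1.3, -0.1]
finger_gap: 0.997
grip_force: 0.0
[ 0.5306081  -0.313695    0.09994744]
8685 [ 0.61926953 -0.26629241] -0.9428841973426167 -0.04589561853524914 0.07128444938010653 tail [ 0.66114604 -0.32397977] head [ 0.59230785 -0.22915112] jaw [ 0.59788869 -0.23683905]
-0.12 0 0; -0.11 0 0; -0.1 0 0; -0.09 0 0; -0.08 0 0; -0.07 0 0; -0.06 0 0; -0.05 0 0; -0.04 -1.0 12.4; -0.03 2.9 16.7; -0.02 -12.2 19.4; -0.01 -26.7 21.1; -0.0 -52.1 22.2; 0.01 -77.7 22.4; 0.02 -74.8 22.0; 0.03 -68.0 20.5; 0.04 -57.3 9.9; 0.05 -49.9 0.8; 0.06 -42.5 -5.2; 0.07 -32.7 -16.9;
```

View pics/c3.png

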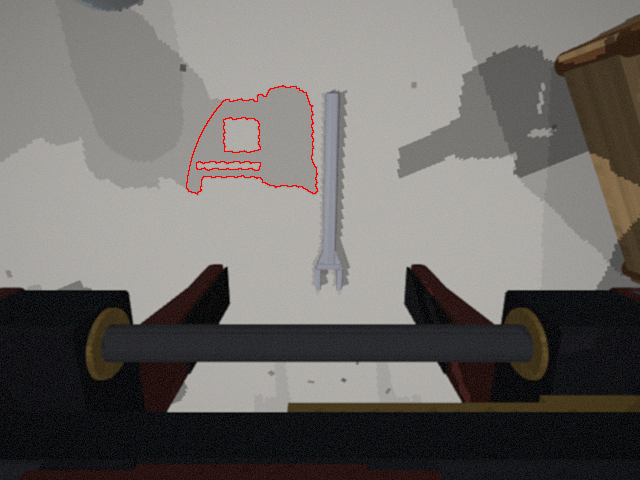

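The wrist view shows the spanner's tail end at (332,92) and its prong tips at about (319,289) and (340,289). My dark mask caught the gripper's shadow at (260,140) instead, so I'll switch to a bluish-colour mask.

```bash
cat > sp.py <<'E'
from h import *
def spanner(f,z,roi):
    x0,y0,x1,y1=roi
    p=cv2.GaussianBlur(f['pixels'],(3,3),0).astype(int)
    m=np.zeros((480,640),np.uint8); q=p[y0:y1,x0:x1]; b=q[...,0]-q[...,2]; print('b-r pct',np.percentile(b,[5,50,95]))
    m[y0:y1,x0:x1]=b>5
    N,l,st,ce=cv2.connectedComponentsWithStats(m); i=1+st[1:,4].argmax(); m=l==i
    v,u=np.nonzero(m); return np.array([ray(f,a,b,z) for a,b in zip(u,v)])[:,:2],m
def fit(pts,dirhint):
    w,V=np.linalg.eigh(np.cov(pts.T));d=V[:,1]*np.sign(V[:,1]@dirhint);t=(pts-pts.mean(0))@d
    for _ in range(2):
        h=pts[(t>t.max()-.11)&(t<t.max()-.01)]; w,V=np.linalg.eigh(np.cov(h.T));d=V[:,1]*np.sign(V[:,1]@dirhint);c=h.mean(0);t=(pts-c)@d
    n=np.array([-d[1],d[0]]);e=(pts-c)@n
    print(len(pts),'yaw',np.arctan2(d[1],d[0]),'len',t.max()-t.min(),'tail',c+d*t.max(),'head',c+d*t.min(),'jaw(mean)',c+d*((t.min()+.0095)+(t.max()-.152))/2)
    for a in np.arange(t.min(),t.max()+.001,.01):
        k=abs(t-a)<.0015
        if k.any(): print((a*1000).round(),(e[k].min()*1000).round(1),(e[k].max()*1000).round(1),end='; ')
    print()
E
python3 - <<'E'
from sp import *
f=load('w3'); pts,m=spanner(f,.007,(300,80,360,300)); fit(pts,np.array([1,-.3]))
E
```

```text
b-r pct [-7. -6. 12.]
2569 yaw -0.34304661450318763 len 0.16023773733664856 tail [ 0.63137327 -0.35950552] head [ 0.4804719  -0.30560832] jaw(mean) [ 0.48882402 -0.30859143]
-103.0 -10.5 10.4; -93.0 -11.1 11.4; -83.0 -10.8 10.6; -73.0 -7.1 7.4; -63.0 -5.1 5.0; -53.0 -4.9 5.1; -43.0 -4.7 4.5; -33.0 -4.4 4.6; -23.0 -5.0 4.8; -13.0 -4.8 5.0; -3.0 -4.5 5.1; 7.0 -5.1 4.5; 17.0 -4.8 4.7; 27.0 -4.6 4.9; 37.0 -5.1 5.0; 47.0 -4.8 5.2; 57.0 -4.5 4.6;
```

```bash
python3 -c "
from h import *
go(.5472,-.3295,.002,-.343)"
```

```text
shift cm [2.08 0.95 9.8 ] turn 0.009 | heading -0.334 j7 -0.81 tilt [ 0.001  0.    -1.   ] clk 4.67
```

```bash
python3 -m crank '[[2.1,0.95,3,0.01,0.2],[2.1,0.95,6,0.01,-0.2],[2.1,0.95,8,0.01,-0.5],[2.1,0.95,9.3,0.01,-0.5],[2.1,0.95,9.8,0.01,-0.5]]'; python3 -m crank '[[0,0,0,0,-1],[0,0,0,0,-1],[0,0,0,0,-1],[0,0,0,0,-1],[0,0,0,0,-1]]'
```

```text
clock: 5.3
eef_pos: [0.547, -0.3294, 0.0012]
tool_rot: [-3.095, 0.538, 0.0]
wrist_force: [-0.2, -0.2, 0.3]
finger_gap: 0.467
grip_force: 0.0
clock: 5.92
eef_pos: [0.5472, -0.3294, 0.0016]
tool_rot: [3.095, -0.538, 0.0]
wrist_force: [-0.5, 0.9, 0.0]
finger_gap: 0.004
grip_force: 0.0
```

The fingers shut on nothing, so I'll look.

Run:
```python
from h import *
f=grab('wrist','w4'); a=grab('top','top1')
im=np.hstack([cv2.resize(f['pixels'],(400,300)),cv2.resize(a['pixels'][150:270,420:580],(400,300),interpolation=cv2.INTER_CUBIC)])
cv2.imwrite('pics/c4.png',im)
```

```text
(no output)
```

View pics/c4.png

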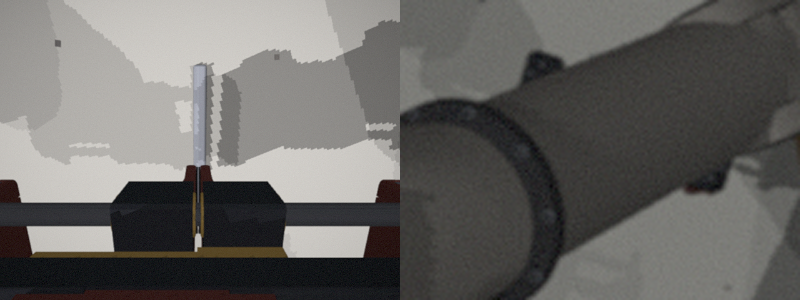

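Run:
```python
from h import *
f=load('w4'); P=cloud(f)
for y in range(105,285,15): print(y,[tuple((P[y,x]*1000).round(1)) for x in (285,318,340)])
```

```text
105 [(np.float64(637.4), np.float64(-342.9), np.float64(0.0)), (np.float64(630.8), np.float64(-358.7), np.float64(7.7)), (np.float64(627.9), np.float64(-369.7), np.float64(0.4))]
120 [(np.float64(630.4), np.float64(-340.4), np.float64(1.3)), (np.float64(624.2), np.float64(-356.3), np.float64(7.2)), (np.float64(620.9), np.float64(-367.4), np.float64(-0.4))]
135 [(np.float64(623.5), np.float64(-337.6), np.float64(-0.2)), (np.float64(617.4), np.float64(-353.9), np.float64(7.7)), (np.float64(613.8), np.float64(-365.0), np.float64(-0.0))]
150 [(np.float64(616.3), np.float64(-335.0), np.float64(1.1)), (np.float64(610.4), np.float64(-351.4), np.float64(7.7)), (np.float64(606.5), np.float64(-362.6), np.float64(-1.0))]
165 [(np.float64(609.0), np.float64(-332.2), np.float64(1.3)), (np.float64(603.3), np.float64(-348.9), np.float64(7.7)), (np.float64(599.1), np.float64(-359.9), np.float64(1.3))]
180 [(np.float64(601.5), np.float64(-329.3), np.float64(0.1)), (np.float64(596.2), np.float64(-346.4), np.float64(8.7)), (np.float64(591.6), np.float64(-357.4), np.float64(0.8))]
195 [(np.float64(593.9
[... 354 characters left out ...]
578.3), np.float64(-320.5), np.float64(0.9)), (np.float64(573.3), np.float64(-338.3), np.float64(7.1)), (np.float64(567.9), np.float64(-349.4), np.float64(0.4))]
240 [(np.float64(570.4), np.float64(-317.5), np.float64(1.8)), (np.float64(565.6), np.float64(-335.5), np.float64(7.7)), (np.float64(559.5), np.float64(-346.6), np.float64(-0.1))]
255 [(np.float64(562.1), np.float64(-314.3), np.float64(1.4)), (np.float64(557.5), np.float64(-332.6), np.float64(7.3)), (np.float64(551.5), np.float64(-343.8), np.float64(1.0))]
270 [(np.float64(553.4), np.float64(-310.9), np.float64(0.5)), (np.float64(558.2), np.float64(-332.8), np.float64(34.2)), (np.float64(542.9), np.float64(-340.9), np.float64(0.9))]
```

Run:
```python
from h import *
f=load('w4'); s=readout.read_state(); print(s['eef_pos'],s['finger_gap'],s['grip_force'],s['wrist_force'],s['wrist_torque'])
print('TCP px',proj(f,s['eef_pos']),'grasp px',proj(f,s['eef_pos']+[0,0,.019]))
M=R.from_rotvec(s['tool_rot']).as_matrix(); P=(cloud(f)-s['eef_pos'])@M*1000
for y in range(254,420,8): print(y,[tuple(P[y,x].round().astype(int)) for x in (302,310,316,320,330)])
```

```text
[ 0.54710953 -0.32943854  0.00147913] 0.004706100558258702 0.0 [ 0.38681952 -0.12787162 -0.41509664] [0.04724788 0.18052842 0.01234773]
TCP px (np.float64(318.77416458287314), np.float64(270.08906554586974)) grasp px (np.float64(318.97769106634956), np.float64(282.21169828830176))
254 [(np.int64(9), np.int64(-10), np.int64(2)), (np.int64(11), np.int64(-5), np.int64(-5)), (np.int64(11), np.int64(-2), np.int64(-6)), (np.int64(12), np.int64(1), np.int64(-7)), (np.int64(10), np.int64(6), np.int64(0))]
262 [(np.int64(66), np.int64(-1), np.int64(-189)), (np.int64(7), np.int64(-5), np.int64(-5)), (np.int64(7), np.int64(-2), np.int64(-6)), (np.int64(7), np.int64(1), np.int64(-6)), (np.int64(5), np.int64(6), np.int64(1))]
270 [(np.int64(13), np.int64(-8), np.int64(-36)), (np.int64(13), np.int64(-4), np.int64(-36)), (np.int64(11), np.int64(-2), np.int64(-32)), (np.int64(2), np.int64(1), np.int64(-6)), (np.int64(13), np.int64(5), np.int64(-36))]
278 [(np.int64(13), np.int64(-8), np.int64(-47)), (np.int64(13), np.int64(-4), np.int64(-47)), (np.int64(10), np.int64(-2), np.int64(-39)), (np.int64(1
[... 3309 characters left out ...]
398 [(np.int64(20), np.int64(-4), np.int64(-131)), (np.int64(3), np.int64(-3), np.int64(-110)), (np.int64(21), np.int64(-1), np.int64(-132)), (np.int64(20), np.int64(-1), np.int64(-132)), (np.int64(21), np.int64(1), np.int64(-132))]
406 [(np.int64(20), np.int64(-4), np.int64(-134)), (np.int64(20), np.int64(-2), np.int64(-134)), (np.int64(21), np.int64(-1), np.int64(-134)), (np.int64(20), np.int64(-1), np.int64(-134)), (np.int64(20), np.int64(1), np.int64(-134))]
414 [(np.int64(24), np.int64(-4), np.int64(-140)), (np.int64(24), np.int64(-2), np.int64(-140)), (np.int64(24), np.int64(-1), np.int64(-140)), (np.int64(25), np.int64(-1), np.int64(-141)), (np.int64(24), np.int64(1), np.int64(-140))]
```

Run:
```python
from h import *
for n,T in (('w3',[.5306081,-.313695,.09994744]),('w4',[.54710953,-.32943854,.00147913])):
    f=load(n); M=f['Rw']@np.array(f['tool_from_camera'])[:3,:3].T; P=(cloud(f)-T)@M*1000
    k=(f['range_z']>0)&(abs(P[...,1])<65)&(abs(P[...,0])<30)&(P[...,2]<(60 if n=='w3' else -12))&(P[...,2]>-78)
    q=P[k]; h=np.histogram(q[:,2],np.arange(-80,70,5)); print(n,k.sum(),list(zip(h[1][:-1].astype(int),h[0])))
    for s in (-1,1):
        g=q[(q[:,1]*s>0)&(q[:,2]<-10)]
        for z in range(-76,-10,6):
            w=g[abs(g[:,2]-z)<3]
            if len(w): print(s,z,w[:,0].min().round(),w[:,0].max().round(),w[:,1].min().round(),w[:,1].max().round())
```

```text
w3 4873 [(np.int64(-80), np.int64(345)), (np.int64(-75), np.int64(576)), (np.int64(-70), np.int64(534)), (np.int64(-65), np.int64(532)), (np.int64(-60), np.int64(502)), (np.int64(-55), np.int64(476)), (np.int64(-50), np.int64(504)), (np.int64(-45), np.int64(423)), (np.int64(-40), np.int64(407)), (np.int64(-35), np.int64(367)), (np.int64(-30), np.int64(207)), (np.int64(-25), np.int64(0)), (np.int64(-20), np.int64(0)), (np.int64(-15), np.int64(0)), (np.int64(-10), np.int64(0)), (np.int64(-5), np.int64(0)), (np.int64(0), np.int64(0)), (np.int64(5), np.int64(0)), (np.int64(10), np.int64(0)), (np.int64(15), np.int64(0)), (np.int64(20), np.int64(0)), (np.int64(25), np.int64(0)), (np.int64(30), np.int64(0)), (np.int64(35), np.int64(0)), (np.int64(40), np.int64(0)), (np.int64(45), np.int64(0)), (np.int64(50), np.int64(0)), (np.int64(55), np.int64(0)), (np.int64(60), np.int64(0))]
-1 -76 -8.0 13.0 -57.0 -44.0
-1 -70 2.0 13.0 -57.0 -45.0
-1 -64 -1.0 13.0 -55.0 -45.0
-1 -58 -4.0 13.0 -54.0 -45.0
-1 -52 -7.0 13.0 -54.0 -45.0
-1 -46 -8.0 13.0 -54.0 -45.0
-1 -40 -9.0 13.0 -54.0 -45.0
-1 -34 -9.0 1
[... 922 characters left out ...]
)), (np.int64(25), np.int64(0)), (np.int64(30), np.int64(0)), (np.int64(35), np.int64(0)), (np.int64(40), np.int64(0)), (np.int64(45), np.int64(0)), (np.int64(50), np.int64(0)), (np.int64(55), np.int64(0)), (np.int64(60), np.int64(0))]
-1 -76 11.0 13.0 -4.0 -0.0
-1 -70 11.0 13.0 -4.0 -0.0
-1 -64 10.0 13.0 -4.0 -0.0
-1 -58 11.0 13.0 -11.0 -0.0
-1 -52 11.0 13.0 -10.0 -0.0
-1 -46 -8.0 13.0 -10.0 -0.0
-1 -40 -8.0 13.0 -10.0 -0.0
-1 -34 11.0 13.0 -10.0 -0.0
-1 -28 11.0 13.0 -10.0 -0.0
1 -76 12.0 13.0 1.0 1.0
1 -70 11.0 13.0 0.0 1.0
1 -64 10.0 13.0 0.0 1.0
1 -58 11.0 13.0 0.0 8.0
1 -52 11.0 13.0 0.0 8.0
1 -46 11.0 13.0 0.0 8.0
1 -40 11.0 13.0 0.0 8.0
1 -34 12.0 13.0 1.0 8.0
1 -28 12.0 13.0 1.0 8.0
```

The depth image puts the real fingertips about 27 mm short of the reported TCP, and the finger midline at tool y of about −1.5 mm. The fingers closed above the spanner without touching it. I'll open, go down 2.2 cm and check.

```bash
python3 -m crank '[[0,0.1,0,0,-0.3],[0,0.1,0,0,-0.3],[0,0.1,1,0,-0.3],[0,0.1,2.2,0,-0.3],[0,0.1,2.2,0,-0.3]]'
python3 - <<'E'
from h import *
f=grab('wrist'); s=readout.read_state(); print(s['eef_pos'],s['wrist_force'])
M=f['Rw']@np.array(f['tool_from_camera'])[:3,:3].T; P=(cloud(f)-s['eef_pos'])@M*1000
W=cloud(f)[...,2]*1000
k=(f['range_z']>0)&(abs(P[...,1])<65)&(abs(P[...,0])<30)&(P[...,2]<-10)&(P[...,2]>-78)&(P[...,0]>9)&(abs(P[...,1])>8)
for s_ in (-1,1):
  g=P[k&(P[...,1]*s_>0)]; w=g[g[:,2]>g[:,2].max()-8]; print(s_,g[:,2].max(),w[:,1].min(),w[:,1].max(),W[k].min())
E
```

```text
clock: 6.65
eef_pos: [0.5459, -0.3296, -0.0221]
tool_rot: [-3.094, 0.538, 0.004]
wrist_force: [0.1, 0.1, -0.5]
finger_gap: 0.351
grip_force: 0.0
[ 0.54621329 -0.33008776 -0.02141334] [-0.10120763 -0.19704769  0.12062342]
-1 -19.366021241425567 -64.99977641774672 -8.208728870270015 -2.0462683963854977
1 -19.881985174967433 8.013036334101022 64.99320021193907 -2.0462683963854977
```

```bash
python3 -m crank '[[0,0,0.3,0,-0.3],[0,0,0.3,0,-0.3],[0,0,0.3,0,-1],[0,0,0.3,0,-1],[0,0,0.3,0,-1]]';python3 -m crank '[[0,0,0.3,0,-1],[0,0,0.3,0,-1],[0,0,0.3,0,-1],[0,0,0.3,0,-1],[0,0,0.3,0,-1]]'
```

```text
clock: 7.32
eef_pos: [0.5468, -0.3304, -0.0234]
tool_rot: [-3.095, 0.538, -0.0]
wrist_force: [0.2, 0.4, 1.2]
finger_gap: 0.117
grip_force: 30.0
clock: 7.95
eef_pos: [0.547, -0.3304, -0.0236]
tool_rot: [-3.093, 0.538, -0.002]
wrist_force: [-5.0, 8.6, 24.8]
finger_gap: 0.119
grip_force: 30.0
```

Gripped: gap 0.119 ≈ 10.5 mm, with the tips just on the counter. Lifting.

```bash
python3 -m crank '[[0,0,-1,0,-1],[0,0,-5,0,-1],[0,0,-10,0,-1],[0,0,-10,0,-1],[0,0,-10,0,-1]]'
python3 - <<'E'
from h import *
from sp import *
f=grab('wrist','w5'); s=readout.read_state(); print(s['eef_pos'],s['wrist_force'],s['wrist_torque'],s['finger_gap'])
P=cloud(f); M=f['Rw']@np.array(f['tool_from_camera'])[:3,:3].T; T=(P-s['eef_pos'])@M*1000
k=(P[...,2]>.06)&(P[...,2]<.13)&(abs(T[...,1])<12)&(T[...,0]>18)&(T[...,0]<110); q=T[k]
A=np.c_[q[:,0],np.ones(len(q))]; print(len(q),'z slope',np.linalg.lstsq(A,q[:,2],rcond=None)[0],'y slope',np.linalg.lstsq(A,q[:,1],rcond=None)[0],q[:,0].min(),q[:,0].max(),q[:,1].min(),q[:,1].max())
print((T[...,2][k]).std())
go(.531-.0055,-.0415+.062,.13,1.66)
E
```

```text
clock: 8.57
eef_pos: [0.5466, -0.3297, 0.0728]
tool_rot: [-3.094, 0.537, 0.001]
wrist_force: [0.3, 0.6, -0.7]
finger_gap: 0.119
grip_force: 30.0
[ 0.54625136 -0.32943715  0.07216595] [ 0.15372025 -0.1103365  -1.55946286] [-0.0124764   0.19627364  0.02114576] 0.11826565960474114
3875 z slope [ 1.23097190e-03 -3.13836091e+01] y slope [ 0.00258408 -1.29714053] 18.017768499154894 90.00620158620704 -6.704348158221067 4.36198315488982
0.7737951218547914
shift cm [-13.76 -32.25  -5.73] turn 1.138 | heading -0.344 j7 -0.8 tilt [-0.002  0.001 -1.   ] clk 8.62
```

```bash
python3 -m crank '[[-2.5,-3,-1.5,-0.18,-1],[-5,-8,-1.5,-0.36,-1],[-7.5,-13,-1.5,-0.54,-1],[-10,-18,-1.5,-0.72,-1],[-12,-23,-1.5,-0.9,-1]]'; python3 -c "
from h import *
go(.5269,.0204,.085,1.66)"
```

```text
clock: 9.25
eef_pos: [0.5099, -0.0712, 0.0873]
tool_rot: [-3.018, -0.871, 0.004]
wrist_force: [1.2, 0.2, -0.9]
finger_gap: 0.119
grip_force: 30.0
shift cm [ 6.32 -6.85  0.22] turn -1.098 | heading 0.562 j7 -0.45 tilt [-0.002  0.    -1.   ] clk 9.25
```

```bash
python3 -m crank '[[1.3,-1.4,0.2,-0.18,-1],[2.6,-2.8,0.2,-0.36,-1],[3.9,-4.2,0.2,-0.54,-1],[5.2,-5.5,0.2,-0.72,-1],[6.3,-6.8,0.2,-0.9,-1]]'; python3 -c "
from h import *
go(.5269,.0204,.065,1.66)"
```

```text
clock: 9.88
eef_pos: [0.5282, 0.0184, 0.0852]
tool_rot: [-2.338, -2.097, 0.003]
wrist_force: [-0.2, -0.2, -0.6]
finger_gap: 0.118
grip_force: 30.0
shift cm [ 0.18 -0.14  2.02] turn -0.198 | heading 1.462 j7 0.11 tilt [-0.002 -0.001 -1.   ] clk 9.88
```

```bash
python3 -m crank '[[0.15,-0.15,1,-0.1,-1],[0.15,-0.15,2,-0.198,-1],[0.15,-0.15,2.3,-0.198,-1],[0.15,-0.15,2.3,-0.198,-1],[0.15,-0.15,2.3,-0.198,-1]]'
python3 - <<'E'
from h import *
go(.5269,.0204,.043,1.66)
f=grab('scene','s2'); u,v=map(int,proj(f,[.531,-.0415,.06])); print(u,v)
cv2.imwrite('pics/c5.png',cv2.convertScaleAbs(cv2.resize(f['pixels'][v-50:v+40,u-50:u+70],None,fx=6,fy=6,interpolation=cv2.INTER_CUBIC),alpha=1.6))
E
```

```text
clock: 10.5
eef_pos: [0.5278, 0.0192, 0.0635]
tool_rot: [2.129, 2.31, -0.0]
wrist_force: [-0.0, 0.9, -0.9]
finger_gap: 0.119
grip_force: 30.0
shift cm [ 0.13 -0.08  2.05] turn -0.007 | heading 1.653 j7 0.29 tilt [ 0. -0. -1.] clk 10.5
285 273
```

View pics/c5.png

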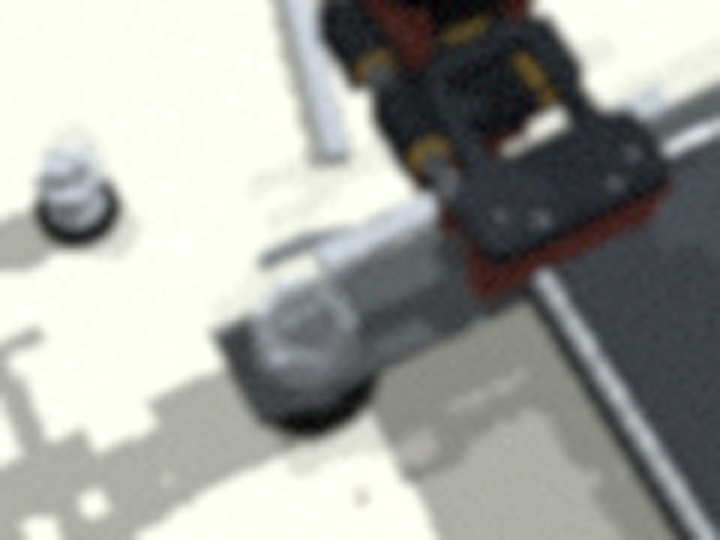

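The crop shows the jaw at about (300,250), held above the screw tongue at about (300,315) and in line with the bar. The small decoy is at (75,190). I'll correct slightly and lower until the bevel touches.

```bash
python3 -m crank '[[0.13,-0.08,1,-0.007,-1],[0.13,-0.08,2,-0.007,-1],[0.13,-0.08,2,-0.007,-1],[0.13,-0.08,2,-0.007,-1],[0.13,-0.08,2,-0.007,-1]]'; python3 -c "
from h import *
go(.5269,.0204,.0276,1.66)"
```

```text
clock: 11.18
eef_pos: [0.5271, 0.0205, 0.0436]
tool_rot: [2.119, 2.319, 0.0]
wrist_force: [0.2, 0.1, -0.8]
finger_gap: 0.12
grip_force: 30.0
shift cm [-0.   -0.02  1.6 ] turn 0.001 | heading 1.661 j7 0.32 tilt [ 0.  0. -1.] clk 11.18
```

```bash
python3 -m crank '[[0,0,0.4,0,-1],[0,0,0.7,0,-1],[0,0,0.9,0,-1],[0,0,1,0,-1],[0,0,1,0,-1]]'; python3 -c "
from h import *
s=readout.read_state();print(s['eef_pos'],s['wrist_force'],s['wrist_torque'])"
```

```text
clock: 11.8
eef_pos: [0.5268, 0.0206, 0.0335]
tool_rot: [-2.119, -2.319, -0.0]
wrist_force: [-0.6, 1.0, 3.4]
finger_gap: 0.122
grip_force: 30.0
[0.52676537 0.02059222 0.03347693] [-0.58366455  0.98481923  3.38582633] [-0.14561975  0.43096529 -0.08788053]
```

```bash
python3 -m crank '[[0,0,0.15,0,-1],[0,0,0.3,0,-1],[0,0,0.3,0,-1],[0,0,0.3,0,-1],[0,0,0.3,0,-1]]'; python3 -c "
from h import *
s=readout.read_state();print(s['eef_pos'],s['wrist_force'],s['wrist_torque'])
f=grab('wrist');P=cloud(f); M=f['Rw']@np.array(f['tool_from_camera'])[:3,:3].T; T=(P-s['eef_pos'])@M*1000
k=(abs(T[...,2]+31.4)<8)&(abs(T[...,1]+1.3)<4)&(T[...,0]>18)&(T[...,0]<85); q=T[k]
A=np.c_[q[:,0],np.ones(len(q))]; print(len(q),np.linalg.lstsq(A,q[:,2],rcond=None)[0],np.linalg.lstsq(A,q[:,1],rcond=None)[0])"
```

```text
clock: 12.42
eef_pos: [0.527, 0.0206, 0.0323]
tool_rot: [-2.119, -2.317, -0.002]
wrist_force: [-8.2, 1.2, 26.6]
finger_gap: 0.121
grip_force: 30.5
[0.52696663 0.02059577 0.0323368 ] [-8.23602058  1.19848011 26.61894059] [-0.09168245  2.13381277 -0.0525382 ]
1922 [  0.05390908 -31.46067259] [ 0.00082992 -0.34576336]
```

The jaw is riding on the bevel, being pushed towards world −x, which is tool −y. I'll ease off, shift 1 mm that way and press again.

```bash
python3 -m crank '[[0,0,-0.1,0,-1],[0,-0.1,-0.1,0,-1],[0,-0.1,-0.1,0,-1],[0,-0.1,0,0,-1],[0,-0.1,0,0,-1]]'; python3 -c "
from h import *
s=readout.read_state();print(s['eef_pos'],s['wrist_force'],s['wrist_torque'])"
```

```text
clock: 13.1
eef_pos: [0.5267, 0.0205, 0.0322]
tool_rot: [-2.12, -2.318, -0.003]
wrist_force: [-5.9, 1.1, 21.8]
finger_gap: 0.123
grip_force: 30.4
[0.5267015  0.02051039 0.03218902] [-5.86064677  1.06456412 21.75110991] [-0.02421145  1.45686403 -0.09032339]
```

```bash
python3 -m crank '[[0,0,-0.2,0,-1],[0,-0.1,-0.2,0,-1],[0,-0.1,-0.2,0,-1],[0,-0.1,0,0,-1],[0,-0.1,0,0,-1]]'; python3 -c "
from h import *
s=readout.read_state();print(s['eef_pos'],s['wrist_force'],s['wrist_torque'])"
```

```text
clock: 13.72
eef_pos: [0.5247, 0.0202, 0.0301]
tool_rot: [-2.119, -2.319, 0.001]
wrist_force: [-0.2, -1.4, 0.0]
finger_gap: 0.117
grip_force: 30.0
[0.52472548 0.02024488 0.03013116] [-0.19473878 -1.41584244  0.03839819] [-0.02288069  0.12201383 -0.01826713]
```

```bash
cat > tilt.py <<'E'
from h import *
s=readout.read_state();f=grab('wrist');P=cloud(f); M=f['Rw']@np.array(f['tool_from_camera'])[:3,:3].T; T=(P-s['eef_pos'])@M*1000
k=(abs(T[...,2]+31.4)<9)&(abs(T[...,1]+1)<4)&(T[...,0]>18)&(T[...,0]<85); q=T[k]
A=np.c_[q[:,0],np.ones(len(q))]; a,b=[np.linalg.lstsq(A,q[:,i],rcond=None)[0] for i in (2,1)]
print(len(q),'z',a,'y',b,'tail top world z',s['eef_pos'][2]*1000-(a[0]*85+a[1]),'jaw top z',s['eef_pos'][2]*1000-(-62*a[0]+a[1]),'(want 59)')
print(s['eef_pos'],s['wrist_force'].round(1),s['wrist_torque'].round(2))
E
python3 -m crank '[[0,0,0.1,0,-1],[0,0,0.1,0,-1],[0,0,0.1,0,-1],[0,0,0.1,0,-1],[0,0,0.1,0,-1]]';python3 tilt.py
```

```text
clock: 14.35
eef_pos: [0.5247, 0.0202, 0.0294]
tool_rot: [-2.119, -2.319, 0.0]
wrist_force: [-1.2, -0.9, 0.4]
finger_gap: 0.12
grip_force: 30.0
2527 z [ 9.23967974e-03 -2.99928142e+01] y [-0.00209852 -0.66106233] tail top world z 58.62270416780497 jaw top z 59.98093708895395 (want 59)
[0.52473389 0.02022202 0.02941526] [-1.2 -0.9  0.4] [-0.2   0.26 -0.03]
```

The spanner is nearly seated: tail on the rail, jaw within 1 mm. I'll press lightly and release, then rise and measure.

```bash
python3 -m crank '[[0,0,0.15,0,-1],[0,0,0.15,0,-1],[0,0,0.15,0,-0.4],[0,0,0,0,-0.2],[0,0,-0.5,0,-0.2]]'; python3 -m crank '[[0,0,-3,0,-0.2],[0,0,-8,0,0],[-4,0,-9.5,0,0.2],[-4,0,-9.5,0,0.2],[-4,0,-9.5,0,0.2]]'
python3 - <<'E'
from h import *
f=grab('wrist','w6'); s=readout.read_state(); print(s['eef_pos'],s['wrist_torque'])
P=cloud(f); c=np.array([.531,-.0415]); x=np.array([np.cos(1.655),np.sin(1.655)]); y=np.array([x[1],-x[0]])
q=P[...,:2]-c; a=q@x; b=q@y
for lo in range(-20,160,15):
    k=(a*1000>lo)&(a*1000<lo+8)&(abs(b)<.009)&(P[...,2]>.054)
    if k.any(): print(lo,k.sum(),'z',np.median(P[k][:,2]).round(4),'b',(b[k].min()*1000).round(1),(b[k].max()*1000).round(1))
u,v=map(int,proj(f,[.531,-.03,.06])); u=min(max(u,100),540); v=min(max(v,75),405)
cv2.imwrite('pics/c6.png',cv2.resize(f['pixels'][v-75:v+75,u-100:u+100],None,fx=4,fy=4,interpolation=cv2.INTER_CUBIC)); print(u,v)
E
```

```text
clock: 15.02
eef_pos: [0.5249, 0.0206, 0.0345]
tool_rot: [-2.119, -2.319, 0.0]
wrist_force: [-0.4, 0.3, -0.8]
finger_gap: 0.39
grip_force: 0.0
clock: 15.65
eef_pos: [0.5282, -0.019, 0.1293]
tool_rot: [-2.119, -2.319, -0.0]
wrist_force: [1.0, -0.2, -0.7]
finger_gap: 0.6
grip_force: 0.0
[ 0.52801341 -0.01859788  0.12897371] [-0.01409648  0.05997435  0.00566528]
-5 203 z 0.0617 b -8.6 8.8
10 225 z 0.0593 b -8.6 8.6
25 151 z 0.0593 b -4.8 6.1
40 6641 z 0.272 b -9.0 9.0
55 148 z 0.0595 b -4.1 5.7
70 150 z 0.0595 b -4.1 5.5
85 18830 z 0.3182 b -7.9 8.7
100 189 z 0.0594 b -7.9 8.8
115 200 z 0.0594 b -8.6 9.0
130 196 z 0.0593 b -5.0 9.0
145 129 z 0.0593 b -6.5 8.2
316 252
```

View pics/c6.png

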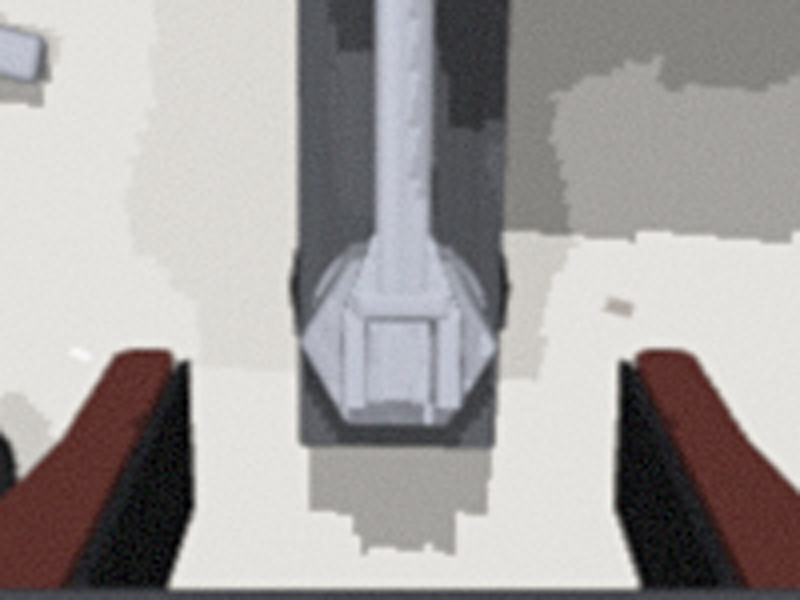

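The crop shows the jaw fully down on the tongue (crop (400,355)) and the handle straight up the bar. The spanner's top is at 59.4 mm along its whole length, so it is seated. The nut shows underneath, unturned. Next is the nut grasp.

```bash
python3 -c "
from h import *
go(.5311,-.0433,.011,2.167)"
```

```text
shift cm [-2.49  0.09 11.8 ] turn -0.505 | heading 1.662 j7 0.3 tilt [-0.001  0.    -1.   ] clk 15.7
```

```bash
python3 -m crank '[[-2.5,0.1,1,-0.17,0.6],[-2.5,0.1,2,-0.34,0.6],[-2.5,0.1,4,-0.505,0.6],[-2.5,0.1,6,-0.505,0.6],[-2.5,0.1,6,-0.505,0.6]]'; python3 -c "
from h import *
go(.5311,-.0433,.011,2.167)"
```

```text
clock: 16.32
eef_pos: [0.53, -0.0434, 0.0677]
tool_rot: [-1.47, -2.772, 0.003]
wrist_force: [-0.5, -1.1, 0.6]
finger_gap: 0.797
grip_force: 0.0
shift cm [-0.07  0.12  5.67] turn -0.0 | heading 2.167 j7 0.85 tilt [-0.004 -0.    -1.   ] clk 16.32
```

```bash
python3 -m crank '[[0,0.08,2,0,0.6],[0,0.08,4,0,0.3],[0,0.08,5.2,0,0],[0,0.08,5.6,0,0],[0,0.08,5.6,0,0]]' && python3 -m crank '[[0,0,0,0,-1],[0,0,0,0,-1],[0,0,0,0,-1],[0,0,0,0,-1],[0,0,0,0,-1]]'; python3 -c "
from h import *
go(.5311,-.0433,.011,2.167); s=readout.read_state(); print(s['wrist_torque'])"
```

```text
clock: 16.95
eef_pos: [0.5326, -0.0438, 0.0137]
tool_rot: [1.473, 2.775, 0.0]
wrist_force: [-0.3, 1.1, 0.2]
finger_gap: 0.502
grip_force: 0.0
clock: 17.58
eef_pos: [0.5308, -0.0452, 0.0139]
tool_rot: [-1.474, -2.773, 0.002]
wrist_force: [-3.9, -3.1, 3.5]
finger_gap: 0.407
grip_force: 30.0
shift cm [0.14 0.13 0.29] turn -0.003 | heading 2.164 j7 0.9 tilt [-0.002 -0.001 -1.   ] clk 17.57
[-0.76262659  1.10021608  0.00218341]
```

The gap is 35.8 mm, so the fingers are on the flats. I'll take up the lateral offset and turn the first 0.75 rad, which is still clear of the washer.

```bash
python3 -m crank '[[0,-0.2,0,0,-1],[0,-0.23,0,0.15,-1],[0,-0.26,0,0.3,-1],[0,-0.29,0,0.45,-1],[0,-0.3,0,0.5,-1]]'; python3 -c "
from h import *
go(.5311,-.0433,.011,1.643); s=readout.read_state(); print(s['wrist_torque'],s['wrist_force'])"
```

```text
clock: 18.2
eef_pos: [0.5295, -0.0456, 0.0137]
tool_rot: [-2.116, -2.322, 0.001]
wrist_force: [-2.2, -1.7, 1.2]
finger_gap: 0.402
grip_force: 30.0
shift cm [0.22 0.18 0.27] turn 0.021 | heading 1.664 j7 0.52 tilt [-0. -0. -1.] clk 18.2
[-0.36335048  0.63027349  0.12299055] [-2.18604882 -1.65916481  1.16239541]
```

Running torque reads 0.123 N m, so the sensing is good. I'll continue in guarded steps.

```bash
cat > ok.py <<'E'
from h import *
import sys
s=readout.read_state(); M=R.from_rotvec(s['tool_rot']).as_matrix()
print('Tz',s['wrist_torque'][2].round(3),'h',np.arctan2(M[1,0],M[0,0]).round(3),'F',s['wrist_force'].round(1)); sys.exit(s['wrist_torque'][2]>.22)
E
python3 -m crank '[[0,-0.03,0,0.1,-1],[0,-0.06,0,0.2,-1],[0,-0.08,0,0.27,-1],[0,-0.08,0,0.27,-1],[0,-0.08,0,0.27,-1]]' | tail -1; python3 ok.py && python3 -m crank '[[0,-0.01,0,0.05,-1],[0,-0.02,0,0.1,-1],[0,-0.02,0,0.14,-1],[0,-0.02,0,0.14,-1],[0,-0.02,0,0.14,-1]]' | tail -1; python3 ok.py && python3 -m crank '[[0,-0.01,0,0.05,-1],[0,-0.02,0,0.1,-1],[0,-0.02,0,0.14,-1],[0,-0.02,0,0.14,-1],[0,-0.02,0,0.14,-1]]' | tail -1; python3 ok.py
```

```text
grip_force: 30.0
Tz -0.023 h 1.397 F [-2.5 -1.2  1. ]
Tz -0.023 h 1.397 F [-2.5 -1.2  1. ]
Tz -0.023 h 1.397 F [-2.5 -1.2  1. ]False
False
False
```

```bash
sed -i "s/sys.exit(s\['wrist_torque'\]\[2\]>.22)/sys.exit(int(s['wrist_torque'][2]>.22))/" ok.py
python3 -m crank '[[0,0,0,0.03,-1],[0,-0.01,0,0.06,-1],[0,-0.01,0,0.09,-1],[0,-0.02,0,0.12,-1],[0,-0.02,0,0.15,-1]]' | tail -1; python3 ok.py && python3 -m crank '[[0,0,0,0.03,-1],[0,-0.01,0,0.06,-1],[0,-0.01,0,0.09,-1],[0,-0.02,0,0.12,-1],[0,-0.02,0,0.15,-1]]' | tail -1; python3 ok.py
```

```text
grip_force: 30.0
Tz 0.158 h 1.244 F [-4.3 -0.7  2.5]
grip_force: 30.0
Tz 0.118 h 1.094 F [-5.2 -0.   3.4]
```

```bash
python3 -c "
from h import *
go(.5301,-.0447,.012,2.141)"; python3 -m crank '[[0,0,0,0,0.4],[0,0,0,0,0.4],[0,0,0,-0.15,0.4],[0,0,0,-0.32,0.4],[0,0,0,-0.5,0.4]]'; python3 -c "
from h import *
go(.5301,-.0447,.012,2.141)"
```

```text
shift cm [0.15 0.16 0.13] turn -1.047 | heading 1.094 j7 0.09 tilt [-0.001  0.    -1.   ] clk 20.07
clock: 20.7
eef_pos: [0.5298, -0.0454, 0.0137]
tool_rot: [2.186, 2.254, 0.002]
wrist_force: [-0.1, 1.0, -0.2]
finger_gap: 0.702
grip_force: 0.0
shift cm [0.07 0.03 0.17] turn -0.539 | heading 1.602 j7 0.47 tilt [ 0.002 -0.    -1.   ] clk 20.7
```

```bash
python3 -m crank '[[0.05,0.03,0.1,-0.18,0.4],[0.05,0.03,0.15,-0.36,0.4],[0.05,0.03,0.15,-0.54,0.4],[0.05,0.03,0.15,-0.54,-0.1],[0.05,0.03,0.15,-0.54,-1]]'|tail -2; python3 -m crank '[[0,0,0,0,-1],[0,0,0,0,-1],[0,0,0,0,-1],[0,0,0,0,-1],[0,0,0,0,-1]]'; python3 ok.py
```

```text
finger_gap: 0.512
grip_force: 0.0
clock: 21.95
eef_pos: [0.5301, -0.0445, 0.0121]
tool_rot: [1.513, 2.752, 0.002]
wrist_force: [5.0, 1.7, -2.3]
finger_gap: 0.409
grip_force: 30.0
Tz -0.053 h 2.136 F [ 5.   1.7 -2.3]
```

```bash
python3 -m crank '[[0,0,0,0.03,-1],[0,-0.01,0,0.06,-1],[0,-0.02,0,0.09,-1],[0,-0.02,0,0.12,-1],[0,-0.03,0,0.15,-1]]' | tail -1; python3 ok.py && python3 -m crank '[[0,0,0,0.03,-1],[0,-0.01,0,0.06,-1],[0,-0.02,0,0.09,-1],[0,-0.02,0,0.12,-1],[0,-0.03,0,0.15,-1]]' | tail -1 && python3 ok.py && python3 -m crank '[[0,0,0,0.03,-1],[0,-0.01,0,0.06,-1],[0,-0.02,0,0.09,-1],[0,-0.02,0,0.12,-1],[0,-0.03,0,0.15,-1]]' | tail -1 && python3 ok.py && python3 -m crank '[[0,0,0,0.03,-1],[0,-0.01,0,0.06,-1],[0,-0.02,0,0.09,-1],[0,-0.02,0,0.12,-1],[0,-0.03,0,0.15,-1]]' | tail -1 && python3 ok.py
```

```text
grip_force: 30.0
Tz 0.199 h 1.986 F [ 5.2  3.  -4.9]
grip_force: 30.0
Tz 0.159 h 1.836 F [ 5.   2.4 -5.4]
grip_force: 30.0
Tz 0.135 h 1.686 F [ 5.7  2.4 -5.7]
grip_force: 30.0
Tz 0.103 h 1.536 F [ 6.7  2.8 -7.9]
```

```bash
python3 -m crank '[[0,0,0.02,0.03,-1],[0,-0.01,0.03,0.06,-1],[0,-0.02,0.04,0.09,-1],[0,-0.02,0.05,0.12,-1],[0,-0.03,0.05,0.15,-1]]' | tail -1; python3 ok.py && python3 -m crank '[[0,0,0,0.03,-1],[0,-0.01,0,0.06,-1],[0,-0.02,0,0.09,-1],[0,-0.02,0,0.12,-1],[0,-0.03,0,0.15,-1]]' | tail -1 && python3 ok.py && python3 -m crank '[[0,0,0,0.03,-1],[0,-0.01,0,0.06,-1],[0,-0.02,0,0.09,-1],[0,-0.02,0,0.12,-1],[0,-0.03,0,0.15,-1]]' | tail -1 && python3 ok.py
```

```text
grip_force: 30.0
Tz 0.126 h 1.386 F [ 5.5  2.  -3. ]
grip_force: 30.0
Tz 0.124 h 1.236 F [ 6.1  2.4 -4.9]
grip_force: 30.0
Tz 0.166 h 1.086 F [ 6.6  2.4 -6.5]
```

```bash
python3 -m crank '[[0,0,0,0,0.4],[0,0,0,0,0.4],[0,0,0,-0.15,0.4],[0,0,0,-0.32,0.4],[0,0,0,-0.5,0.4]]'|tail -1; python3 -c "
from h import *
go(.5308,-.0443,.0115,2.133)"
```

```text
grip_force: 0.0
shift cm [ 0.12  0.47 -0.02] turn -0.542 | heading 1.591 j7 0.47 tilt [-0.001 -0.    -1.   ] clk 26.95
```

```bash
python3 -m crank '[[0.12,0.45,0,-0.18,0.4],[0.12,0.45,0,-0.36,0.4],[0.12,0.45,0,-0.54,0.4],[0.12,0.45,0,-0.54,-0.1],[0.12,0.45,0,-0.54,-1]]'|tail -2; python3 -m crank '[[0,0,0,0,-1],[0,0,0,0,-1],[0,0,0,0,-1],[0,0,0,0,-1],[0,0,0,0,-1]]'; python3 ok.py
python3 -m crank '[[0,0,0.01,0.03,-1],[0,-0.01,0.01,0.05,-1],[0,-0.02,0.02,0.07,-1],[0,-0.02,0.03,0.1,-1],[0,-0.03,0.03,0.13,-1]]' | tail -1; python3 ok.py && python3 -m crank '[[0,0,0.01,0.03,-1],[0,-0.01,0.01,0.05,-1],[0,-0.02,0.02,0.07,-1],[0,-0.02,0.03,0.1,-1],[0,-0.03,0.03,0.13,-1]]' | tail -1 && python3 ok.py
```

```text
finger_gap: 0.511
grip_force: 0.0
clock: 28.2
eef_pos: [0.5304, -0.0445, 0.0113]
tool_rot: [-1.528, -2.743, 0.002]
wrist_force: [-4.4, -3.4, 5.0]
finger_gap: 0.404
grip_force: 30.0
Tz 0.078 h 2.125 F [-4.4 -3.4  5. ]
grip_force: 30.1
Tz 0.55 h 1.996 F [-5.5 -1.3  8.2]
```

The torque jumped to 0.55 N m at the washer. I'll add a very small amount and hold.

```bash
python3 -m crank '[[0,0,0,0.01,-1],[0,0,0,0.02,-1],[0,0,0,0.03,-1],[0,0,0,0.03,-1],[0,0,0,0.03,-1]]' | tail -1; python3 ok.py; for i in 1 2 3; do python3 -c "
from h import *
grab('top');s=readout.read_state();print(s['wrist_torque'].round(3))"; done
```

```text
grip_force: 30.1
Tz 0.603 h 1.967 F [-5.8 -1.7  8.3]
[-0.498  1.4    0.498]
[-0.424  1.387  0.598]
[-0.444  1.432  0.595]
```

It is nipped at about 0.6 N m. I'll open and rise straight up, then go over the spanner handle.

```bash
python3 -m crank '[[0,0,0,0,0.3],[0,0,0,0,0.5],[0,0,0,0,0.5],[0,0,-3,0,0.5],[0,0,-7,0,0.5]]'|tail -2; python3 -m crank '[[0,0,-3,0.1,0.5],[0,0,-3,0.2,0.2],[0,0,-3,0.3,-0.3],[0,0,-3,0.31,-0.3],[0,0,-3,0.31,-0.3]]'|tail -2;  python3 - <<'E'
from h import *
f=grab('wrist','w7'); s=readout.read_state()
P=cloud(f); c=np.array([.531,-.0415]); x=np.array([np.cos(1.648),np.sin(1.648)]); y=np.array([x[1],-x[0]])
q=P[...,:2]-c; a=q@x*1000; b=q@y*1000; pts=[]
for lo in range(28,150,8):
    k=(a>lo)&(a<lo+8)&(abs(b)<9)&(P[...,2]>.056)&(P[...,2]<.0615)
    if k.sum()>20: pts.append((lo+4,b[k].min(),b[k].max(),np.median(P[k][:,2]))); print(np.round(pts[-1],4))
p=np.array(pts); p=p[(p[:,2]-p[:,1]<13)]; sl=np.polyfit(p[:,0],(p[:,1]+p[:,2])/2,1); print('slope',sl)
go(.5247,.0202,.0285,1.648-sl[0])
E
```

```text
finger_gap: 0.75
grip_force: 0.0
finger_gap: 0.361
grip_force: 0.0
[32.     -4.3601  6.1167  0.0594]
[40.     -4.3963  6.1046  0.0595]
[48.     -4.4596  5.9566  0.0592]
[56.     -4.4916  6.4659  0.0594]
[ 6.4000e+01 -3.8498e+00  6.3980e+00  5.9500e-02]
[ 7.2000e+01 -3.9041e+00  6.2269e+00  5.9400e-02]
[ 8.0000e+01 -3.9954e+00  8.7516e+00  5.9300e-02]
[ 8.8000e+01 -3.9971e+00  8.0069e+00  5.9300e-02]
[ 9.6000e+01 -3.3894e+00  7.1138e+00  5.9500e-02]
[ 1.0400e+02 -3.4766e+00  7.0299e+00  5.9400e-02]
[ 1.1200e+02 -3.5415e+00  8.0323e+00  5.9400e-02]
[ 1.2000e+02 -3.5397e+00  8.0308e+00  5.9400e-02]
[ 1.2800e+02 -2.9894e+00  7.2344e+00  5.9400e-02]
[ 1.3600e+02 -3.0583e+00  7.7136e+00  5.9400e-02]
[ 1.440e+02 -3.089e+00  8.039e+00  5.940e-02]
[ 1.5200e+02 -2.5135e+00  8.0594e+00  5.9000e-02]
slope [0.01605724 0.27988733]
shift cm [ 6.45 -0.09  8.26] turn 0.025 | heading 1.657 j7 0.39 tilt [-0.  0. -1.] clk 30.9
```

```bash
python3 -m crank '[[3,0.1,2,0.025,-0.3],[6.2,0.15,4,0.025,-0.3],[6.4,0.15,6,0.025,-0.3],[6.4,0.15,8,0.025,-0.3],[6.4,0.15,8.45,0.025,-0.3]]'|tail -5; python3 -m crank '[[0,0,0,0,-0.6],[0,0,0,0,-1],[0,0,0,0,-1],[0,0,0,0,-1],[0,0,0,0,-1]]'; python3 ok.py
```

```text
eef_pos: [0.5264, 0.0197, 0.0256]
tool_rot: [-2.152, -2.287, 0.003]
wrist_force: [0.0, -0.3, -0.2]
finger_gap: 0.348
grip_force: 0.0
clock: 32.15
eef_pos: [0.5259, 0.0195, 0.0271]
tool_rot: [-2.153, -2.285, 0.002]
wrist_force: [-5.3, -1.4, 4.6]
finger_gap: 0.12
grip_force: 30.0
Tz 0.068 h 1.631 F [-5.3 -1.4  4.6]
```

```bash
python3 -m crank '[[0,-0.2,0,0,-1],[0,-0.2,-0.3,0,-1],[0,-0.2,-0.6,0,-1],[0,-0.2,-0.9,0,-1],[0,-0.2,-1.2,0,-1]]'; python3 tilt.py
```

```text
clock: 32.78
eef_pos: [0.5254, 0.0197, 0.0389]
tool_rot: [2.154, 2.287, 0.0]
wrist_force: [0.3, 0.9, 0.0]
finger_gap: 0.122
grip_force: 30.0
2320 z [ 1.45493405e-03 -3.23240267e+01] y [-0.00387369 -0.17203716] tail top world z 71.11142155449949 jaw top z 71.32529685990221 (want 59)
[0.52539475 0.01971678 0.03891106] [0.3 0.9 0. ] [-0.13  0.06  0.01]
```

It came off cleanly, level, with no side force. I'll raise it and carry it to the clear counter around (0.50, −0.21).

```bash
python3 -m crank '[[0,0,-3,0,-1],[0,0,-5,0,-1],[-5,0,-5,0.18,-1],[-10,-0.5,-5,0.36,-1],[-15,-1,-5,0.54,-1]]'|sed -n 2p; python3 -c "
from h import *
go(.50,-.21,.0,.75)"
```

```text
eef_pos: [0.5243, -0.1319, 0.0889]
shift cm [-8.05  1.49  8.88] turn 0.336 | heading 1.086 j7 0.12 tilt [ 0.001  0.    -1.   ] clk 33.45
```

```bash
python3 -m crank '[[-4,0.7,0,0.17,-1],[-8,1.5,1,0.336,-1],[-8,1.5,5,0.336,-1],[-8,1.5,9,0.336,-1],[-8,1.5,10,0.336,-1]]'|sed -n 2p; python3 -m crank '[[0,0,0.4,0,-1],[0,0,0.8,0,-1],[0,0,1,0,-1],[0,0,1.1,0,-1],[0,0,1.1,0,-1]]'
```

```text
eef_pos: [0.4991, -0.208, -0.0132]
clock: 34.7
eef_pos: [0.5008, -0.2085, -0.0221]
tool_rot: [2.92, 1.158, 0.001]
wrist_force: [0.9, 0.4, -1.0]
finger_gap: 0.121
grip_force: 30.0
```

```bash
python3 -m crank '[[0,0,0.1,0,-1],[0,0,0.1,0,-0.7],[0,0,0,0,-0.3],[0,0,0,0,0],[0,0,-1,0,0.2]]'; python3 -m crank '[[0,0,-5,0,0.5],[0,0,-10,0,0.5],[0,0,-12,0,0.5],[0,0,-12,0,0.5],[0,0,-12,0,0.5]]'|tail -5
python3 - <<'E'
from h import *
f=grab('wrist'); P=cloud(f); p=np.array([.5008,-.2085]); x=np.array([np.cos(.75),np.sin(.75)]); y=np.array([x[1],-x[0]])
q=P[...,:2]-p; a=q@x*1000; b=q@y*1000
for lo in range(-75,95,12):
    k=(a>lo)&(a<lo+6)&(abs(b+1)<3)&(P[...,2]<.03)
    if k.any(): print(lo,(np.median(P[k][:,2])*1000).round(1),end='; ')
a0,a1=load('top0'),grab('top','top2'); d=cv2.absdiff(a0['pixels'],a1['pixels']).max(2)
for n,(u,v) in dict(cup=(145,177),can=(450,100),cork=(138,260)).items(): print(n,d[v-20:v+20,u-20:u+20].mean())
cv2.imwrite('pics/c8.png',a1['pixels'])
E
```

```text
clock: 35.33
eef_pos: [0.5002, -0.2084, -0.0124]
tool_rot: [-2.92, -1.157, 0.001]
wrist_force: [-0.0, -0.7, 0.2]
finger_gap: 0.453
grip_force: 0.0
eef_pos: [0.4998, -0.2078, 0.1063]
tool_rot: [-2.919, -1.158, 0.002]
wrist_force: [-0.2, -0.4, -0.2]
finger_gap: 0.754
grip_force: 0.0
-75 0.4; -63 0.4; -51 7.6; -39 7.3; -27 7.4; -15 7.3; -3 7.6; 9 7.4; 21 7.5; 33 7.4; 45 7.5; 57 7.6; 69 7.5; 81 7.4; 93 0.4; cup 11.31
can 11.87875
cork 16.0275
```

View pics/c8.png

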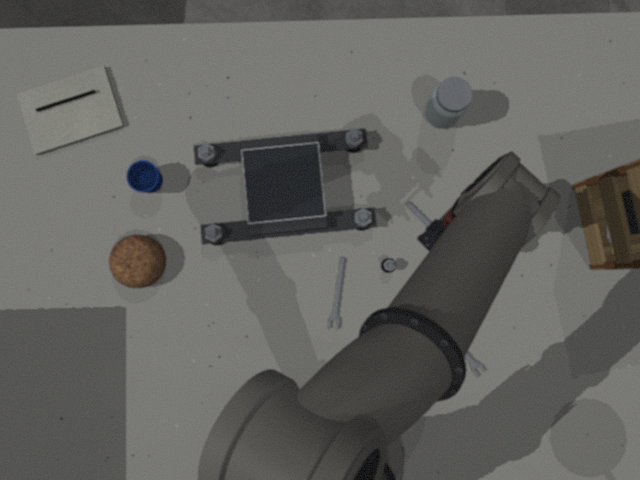

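The cup (145,177), canister (450,100) and cork hide (138,260) are where they were. The spanner lies flat at about (425,220), its top 7.5 mm above the counter throughout, clear of the stand. Handing in.

```bash
python3 -c "
from cell import hand_in
print(hand_in())"
```

```text
the job is handed in; nothing more can be done
None
```

The jam nut is nipped up at about 0.6 N m by the wrist torque reading, with the spanner holding the screw. The spanner is back flat on the open counter, and the cup, canister and cork hide stand where they were; I did not measure the screw's turn directly, and the hand-in gave no verdict.

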